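# Lay the finished jewellery on its drawings

## Task

The jeweller wants the four finished pieces checked against their designs: lay each piece - bangle, trinket box, hair slide and locket - on the card that carries its drawing, flat and right way up, centred on the drawing, the hair slide and the locket also lying along theirs. Set them down rather than dropping them, let go of them all, and leave the hammer and the jar where they are.

Things in the scene. Friction and masses are not known exactly. Their poses are not given: they have to be found in the camera images.
- bangle: The bangle: a plain brass (golden) ring lying flat, 62 mm outer and 53 mm inner diameter, 20 mm high, about 80 g. Origin: centre of its underside; z up.
- trinket_box: The lidded trinket box: copper (reddish), hexagonal, 44 mm across the flats (50.8 mm across the corners), body and lid 30 mm high, a dark seam at 22 to 24 mm, and a 12 mm ball knob whose top is at 43 mm; the lid does not come off; about 120 g. Origin: centre of its underside; z up. Its flat sides face +y and -y and every 60 degrees from there; corners point along +x and -x.
- hair_slide: The hair slide: a flat silver-coloured bar 84 mm long (x), 22 mm wide (y), 12 mm high, with three red round stones in a row on top; about 60 g. Origin: centre of its underside; z up.
- locket: The locket: a silver-coloured oval with straight flanks and round ends, blue on top, 58 mm long (x), 36 mm wide (y), 14 mm high; the straight flanks face +y and -y and are 22 mm long; about 50 g. Origin: centre of its underside; z up.
- card_bangle: Card with the drawing of the bangle: a pale golden ring, 62 mm across. Fixed to the bench. A grey 100 x 72 mm board, 4 mm thick, faced with white paper; the drawing is centred on it, true to size. Origin: centre of the underside, so the surface that a piece rests on is 4 mm above it; x along the 100 mm side, y along the 72 mm side, z up.
- card_box: Card with the drawing of the trinket box seen from above: a pale copper hexagon, 44 mm across the flats, a small circle in the middle. Fixed to the bench. A grey 100 x 72 mm board, 4 mm thick, faced with white paper; the drawing is centred on it, true to size. Origin: centre of the underside, so the surface that a piece rests on is 4 mm above it; x along the 100 mm side, y along the 72 mm side, z up.
- card_slide: Card with the drawing of the hair slide: a pale grey bar 84 x 22 mm with three red dots, its length along the card's x. Fixed to the bench. A grey 100 x 72 mm board, 4 mm thick, faced with white paper; the drawing is centred on it, true to size. Origin: centre of the underside, so the surface that a piece rests on is 4 mm above it; x along the 100 mm side, y along the 72 mm side, z up.
- card_locket: Card with the drawing of the locket: an oval 58 x 36 mm, grey rim and pale blue inside, its length along the card's x. Fixed to the bench. A grey 100 x 72 mm board, 4 mm thick, faced with white paper; the drawing is centred on it, true to size. Origin: centre of the underside, so the surface that a piece rests on is 4 mm above it; x along the 100 mm side, y along the 72 mm side, z up.
- hammer: Bystander: small hammer, wooden handle and steel head, 200 mm long, lying loose beside the work. Leave alone. Origin: under the middle of its length; handle along its x, head (about 80 mm across, along y) at +x.
- jar: Bystander: amber glass jar with black cap, 54 mm across, 60 mm tall, standing loose beside the work. Leave alone. Origin: centre of its underside.
Not all that is in view belongs to the job. Of the things that look like the bangle, take the one that is nearest to the robot's base at the start.

How it is judged:
By the outcome, as a careful person would: the job done as asked, in the order asked, and still so for the second after the job is handed in, with the robot touching nothing.
It also fails if it takes over 96 s, if anything falls off the work surface, if the arm or the gripper's body presses on something with over 40 N, if the wrist force passes 120 N, or if a joint passes its speed limit or range.

## Robot

A 6-joint arm with a two-finger parallel gripper is mounted at the origin on the work surface. World frame = base frame: x ahead of the robot, y to its left, z up, the work surface at z = 0. Lengths are in m, angles in rad, forces in N, time in s.
With the tool pointing down it reaches from about 0.425 to 1.125 m from the base axis. Payload 14.9 kg.
Tool frame: the origin (TCP) lies midway between the tips of the shut fingers; the grasp point (between the pads) lies 19 mm behind it; z points along the fingers, y is the direction in which the jaws open and shut (so a half turn about z gives the same grasp; the last joint's range is limited). The gripper opens to 91 mm and grips with 3 to 60 N. Pads are 32 mm wide; open, the fingers measure 118 mm over their backs; the gripper's body (76 mm by 178 mm) begins 60 mm behind the grasp point.
Start: joints at [-1.332, 0.379, 1.734, -0, 1.028, -0.033], TCP at [0.188, -0.674, 0.214] pointing down, gripper open.
Joint ranges: [-2.77, 2.77], [-0.74, 2.19], [0, 2.66], [-1.06, 4.2], [0.31, 2.87], [-3.08, 3.08]. Speed limits (rad/s): [1.89, 1.89, 2.39, 3.14, 3.14, 3.14].

## Interface

Orientations are given as a rotation vector (axis times angle).
In Python, from plant import ctrl, cams, models gives the robot as it stands.
- The arm moves only by the tool drive_tool, never from a script. Its argument "plan" is a list of rows, each a list of 5 numbers: the shift along the world's x, y, z in mm, then the turn about the world's z in degrees, then the opening, from 0 (shut) to 1 (fully open). In form: [[tx, ty, tz, spin, jaw], ...]. A call has 1 to 20 rows; each row is the pose to reach, as a shift and turn from the pose measured when the call began; what a row does not reach only later rows make up. A row lasts 1/12 s, in which the tool goes at most 41.7 mm and 7.16 degrees, less where a joint would pass 70% of its speed; a pose out of reach is approached as far as the arm can. A call with a gripper value outside its range is refused whole. The fingers move at their own pace and stop on an object; the grip force is fixed at half the most. Time passes only in rows, so rows that repeat a pose let the fingers close. It gives the time, the measured TCP pose, the force and the opening at its end, in the units of the state.
- ctrl.read_state(): the state, without advancing time (a new reading comes with each control period).
- cams.get_image(name): name is "scene" or "top" or "wrist"; returns a dict with "pixels" (420x560x3 uint8, red, green, blue), "fx", "fy", "cx", "cy" (pixels), "R" (3x3) and "t" (3): a world point X has camera coordinates R X + t; the wrist camera has in their place "hand_eye" (4x4, takes a point from camera to tool coordinates, whose origin is the TCP and whose axes are the flange's). Camera axes: x right, y down, z forward; pixel columns grow to the right and rows downward; lengths in m; the calibration is good to about 2 mm. A picture is of the moment at which its call begins: read the wrist's pose just before it. There is no depth.
- ctrl.sign_off(): hands the job in, once; it reports no verdict.
Trained networks look in the newest picture that a camera, given by its name, has taken for a name from the list of things; names that differ only in an ending like _2 or _b are one class to them, and where a whole thing is asked for, a point or a joint stands for the part that bears it (a point fixed in the world has none). Each returns a list of dicts, best first, with "conf" (0 to 1); they miss things now and then, are a little off and sometimes report something else, mostly with a low value. They report only what shows in the picture. A call takes as long as a camera call. They do not tell look-alikes from the thing itself.
- models.masks_of(camera, query): "pixels" (420x560 bool, what is visible of it).
- models.pinpoint(camera, query): "xyz" ([x, y, z] in m, in world coordinates, good to about 4 mm: a listed point, or the origin of a listed thing).
The state is a dict: "clock": time; "joint_pos": joint angles; "joint_vel": joint speeds; "joint_torque": joint torques, N m; "position": TCP position; "eef_rot": TCP orientation; "force": force on the tool from outside, world axes, zero at the start; "moment": the same for the moment, N m; "gripper_width": opening from 0.0 (shut) to 1.0 (fully open).
Only numpy, scipy, OpenCV 4.12 (cv2) and the standard library are available. Lean on these libraries where they do the work, as an engineer would, in place of code of your own. Each camera call takes 0.05 s, during which the arm holds its last target.

## Working session

There is one attempt and no reset: what is moved stays moved. The work goes in short steps, Python scripts to look and compute and a tool call to move; the robot and the scene stay as the last step left them, time stands still between calls to the robot, and variables do not carry over. Pictures are saved under pics/ and viewed, and the job is handed in when it is done.

Besides the shell and the picture viewer there is one more tool, called by a JSON object that holds its "method" and its "body". drive_tool: Moves the arm, as the interface text tells. Its arguments: {"type":"object","properties":{"plan":{"type":"array"}},"required":["plan"]}

```bash
mkdir -p pics; ls
python3 - <<'E'
from plant import ctrl,cams,models
import cv2
s=ctrl.read_state();print(s)
for n in("scene","top","wrist"):
    im=cams.get_image(n);cv2.imwrite(f"pics/{n}0.png",im["pixels"][:,:,::-1])
    if n!="wrist":print(n,im["fx"],im["R"],im["t"])
    else:print(im["hand_eye"])
for q in["bangle","trinket_box","hair_slide","locket","card_bangle","card_box","card_slide","card_locket","hammer","jar"]:
    for c in("top","scene"):
        print(q,c,[([round(float(v),3) for v in d["xyz"]],round(d["conf"],2)) for d in models.pinpoint(c,q)])
E
```

```text
pics
{'clock': 0.0, 'joint_pos': array([-1.33230859e+00,  3.79414171e-01,  1.73477198e+00,  1.10888324e-05,
        1.02853668e+00, -3.33329583e-02]), 'joint_vel': array([ 0.00040158, -0.00071579, -0.00120117, -0.000342  , -0.00073397,
       -0.00106538]), 'joint_torque': array([-1.30264925e-03, -7.63716316e+01, -4.34370124e+01,  6.50291378e-02,
        4.24630847e-02, -7.84739382e-05]), 'position': array([ 0.18781952, -0.67391386,  0.2132887 ]), 'eef_rot': array([-3.11150851e+00, -4.25500312e-01,  1.66888596e-04]), 'force': array([ 0.05256756, -0.04320104, -0.0076372 ]), 'moment': array([0.00349354, 0.00875476, 0.00378119]), 'gripper_width': 0.9997762149046998}
scene 415.0838018449225 [[ 0.10183979  0.99455048  0.02231571]
 [ 0.54232317 -0.03669897 -0.83936808]
 [-0.83397496  0.0975834  -0.54310519]] [-0.04004457 -0.26499672  1.53017403]
top 435.4399962954675 [[-0.02148762 -0.99966543  0.01439794]
 [-0.99706695  0.02036922 -0.07377392]
 [ 0.07345597 -0.01594094 -0.99717105]] [0.00739798 0.54549059 1.20247349]
[[-1.19574000e-04 -9.59572951e-01 -2.81460010e-01  7.98055461e-02]
 [ 9.9
[... 790 characters left out ...]
 -0.002], 0.54)]
card_bangle top [([0.613, -0.256, 0.003], 0.79)]
card_bangle scene [([0.617, -0.261, 0.002], 0.78)]
card_box top [([0.444, -0.109, 0.004], 0.79)]
card_box scene [([0.446, -0.105, -0.004], 0.97)]
card_slide top [([0.6, 0.269, 0.003], 0.86)]
card_slide scene [([0.599, 0.264, 0.004], 0.89)]
card_locket top [([0.435, -0.25, -0.002], 0.76), ([0.449, 0.278, -0.0], 0.71)]
card_locket scene [([0.533, 0.457, -0.002], 0.68), ([0.434, -0.254, -0.002], 0.59)]
hammer top [([0.497, -0.466, 0.0], 0.61)]
hammer scene [([0.495, -0.46, 0.004], 0.73)]
jar top [([0.503, -0.464, -0.002], 0.72), ([0.54, 0.452, -0.0], 0.66), ([0.446, -0.107, 0.005], 0.36)]
jar scene [([0.534, 0.458, -0.002], 0.6)]
```

View pics/top0.png

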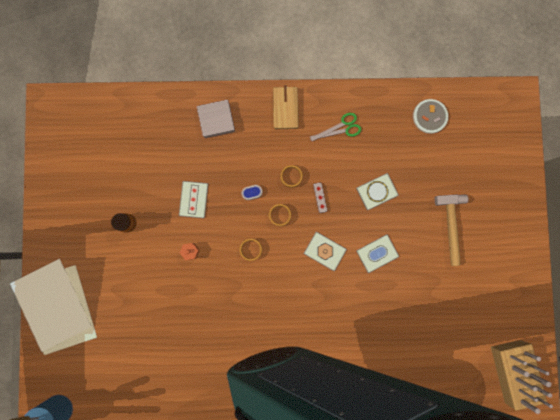

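View pics/scene0.png

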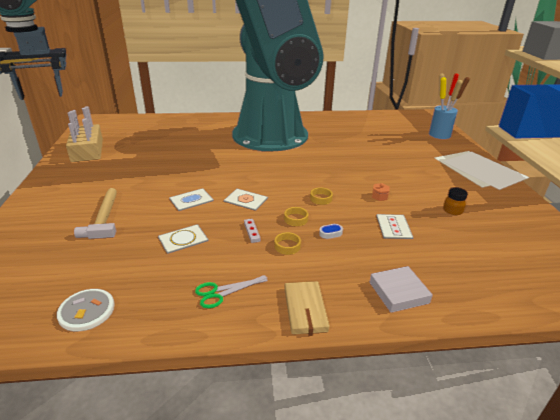

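The bangle look-alikes in the top view are at (251,250), r≈0.47 m; (280,215), r≈0.55 m; and (291,176), r≈0.66 m. The hair slide mistaken for a bangle is at (320,198). The nearest ring, (251,250), is the target. I'll move over the cards first for a close look.

Create h.py:
```python
import numpy as np,cv2
from scipy.spatial.transform import Rotation as Ro
from scipy.optimize import minimize
from plant import ctrl,cams,models
def yaw(s):
    R=Ro.from_rotvec(s["eef_rot"]).as_matrix();return np.degrees(np.arctan2(R[1,0],R[0,0]))
def cam(n):
    s=ctrl.read_state();im=cams.get_image(n)
    if n=="wrist":
        T=np.eye(4);T[:3,:3]=Ro.from_rotvec(s["eef_rot"]).as_matrix();T[:3,3]=s["position"]
        Ti=np.linalg.inv(T@np.array(im["hand_eye"]));im["R"],im["t"]=Ti[:3,:3],Ti[:3,3]
    im["R"]=np.array(im["R"]);im["t"]=np.array(im["t"]);im["n"]=n
    return im,s
def proj(im,X):
    c=X@im["R"].T+im["t"];return np.c_[im["fx"]*c[:,0]/c[:,2]+im["cx"],im["fy"]*c[:,1]/c[:,2]+im["cy"]]
def unproj(im,uv,z):
    d=im["R"].T@np.array([(uv[0]-im["cx"])/im["fx"],(uv[1]-im["cy"])/im["fy"],1]);c=-im["R"].T@im["t"]
    return c+d*(z-c[2])/d[2]
def outline(q):
    a=np.linspace(0,2*np.pi,48,endpoint=False);C=np.c_[np.cos(a),np.sin(a)]
    if q.startswith("card"):P=np.array([[1,1],[1,-1],[-1,-1],[-1,1]])*[50,36];h=4
    elif q=="bangle":P=C*31;h=20
    elif q=="trinket_box":b=np.arange(6)*np.pi/3;P=25.4*np.c_[np.cos(b),np.sin(b)];h=30
    elif q=="hair_slide":P=np.array([[1,1],[1,-1],[-1,-1],[-1,1]])*[42,11];h=12
    elif q=="locket":P=C*18+np.c_[np.sign(C[:,0])*11,0*a];h=14
    X=np.r_[np.c_[P,0*P[:,0]],np.c_[P,0*P[:,0]+h]]
    if q=="trinket_box":X=np.r_[X,np.c_[6*C,0*a+37],[[0,0,43]]]
    return X/1000
def fit(im,q,near=None,z0=0.):
    """fit x,y,yaw of q to its network mask; returns list"""
    out=[]
    for d in models.masks_of(im["n"],q):
        m=d["pixels"].astype(np.uint8)
        if m.sum()<60: continue
        cs,_=cv2.findContours(m,cv2.RETR_EXTERNAL,cv2.CHAIN_APPROX_NONE)
        c=max(cs,key=cv2.contourArea)
        M=np.zeros_like(m);cv2.drawContours(M,[c],-1,1,-1)
        X0=outline(q);mo=cv2.moments(c)
        if mo["m00"]==0: continue
        w=unproj(im,(mo["m10"]/mo["m00"],mo["m01"]/mo["m00"]),z0+X0[:,2].max()/2)
        if near is not None and np.hypot(*(w[:2]-near))>.05: continue
        Mb=cv2.GaussianBlur(M.astype(float),(0,0),1.5)
        def cost(p):
            cy,sy=np.cos(p[2]),np.sin(p[2])
            X=X0@np.array([[cy,sy,0],[-sy,cy,0],[0,0,1]])+[p[0],p[1],z0]
            hl=cv2.convexHull(proj(im,X).astype(np.float32))
            I=np.zeros(M.shape,np.uint8);cv2.fillConvexPoly(I,np.round(hl*16).astype(np.int32),1,cv2.LINE_8,4)
            return np.abs(cv2.GaussianBlur(I.astype(float),(0,0),1.5)-Mb).sum()/Mb.sum()
        best=None
        for y0 in ([0] if q=="bangle" else [0,.5] if q=="trinket_box" else np.arange(0,np.pi,np.pi/6)):
            r=minimize(cost,[w[0],w[1],y0],method="Nelder-Mead",options=dict(initial_simplex=np.array([[w[0],w[1],y0],[w[0]+.006,w[1],y0],[w[0],w[1]+.006,y0],[w[0],w[1],y0+.3]]),maxiter=150,xatol=1e-4,fatol=1e-4))
            if best is None or r.fun<best.fun:best=r
        out.append((np.round(best.x[:2]*1000,1).tolist(),round(np.degrees(best.x[2])%180,1),round(best.fun,3),round(d["conf"],2)))
    return out
def look(name,qs,z0s={}):
    im,s=cam("wrist");cv2.imwrite(f"pics/{name}.png",im["pixels"][:,:,::-1])
    print("t",round(s["clock"],2),"pos",np.round(s["position"]*1000,1),"yaw",round(yaw(s),1),"w",round(s["gripper_width"],3),"F",np.round(s["force"],1))
    for q in qs:
        for r in fit(im,q,None,z0s.get(q,0.)):print(q,*r)
    return im,s
```

```text
(no output)
```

{"method": "drive_tool", "body": {"plan": [[42,40,12,0,1],[84,80,24,0,1],[115,115,36,0,1],[145,150,46,0,1],[175,185,56,0,1],[205,220,66,0,1],[235,255,76,0,1],[260,290,86,0,1],[285,325,86,0,1],[310,360,86,0,1],[320,400,86,0,1],[330,440,86,0,1],[335,470,86,0,1],[335,484,86,0,1],[335,484,86,0,1],[335,484,86,0,1]]}}

```text
clock: 2.48
position: [0.5237, -0.1866, 0.3002]
eef_rot: [-3.112, -0.431, -0.001]
force: [0.3, -0.0, 0.3]
gripper_width: 0.998
```

Run:
```python
from h import *
look("w1",["card_bangle","card_box","card_locket","hair_slide","bangle"])
```

```text
t 2.48 pos [ 523.7 -186.6  300.2] yaw 15.8 w 0.998 F [ 0.3 -0.   0.3]
card_bangle [613.0, -259.1] 115.0 0.043 0.57
card_box [446.9, -104.2] 58.3 0.026 0.74
card_locket [436.6, -253.2] 116.5 0.022 0.77
hair_slide [598.2, -95.0] 9.5 0.104 0.75
bangle [551.9, 21.2] 16.4 0.076 0.96
bangle [457.0, 104.4] 14.0 0.065 0.86
bangle [660.9, -14.5] 178.5 0.073 0.57
bangle [591.4, -99.0] 34.8 1.191 0.21
```

View pics/w1.png

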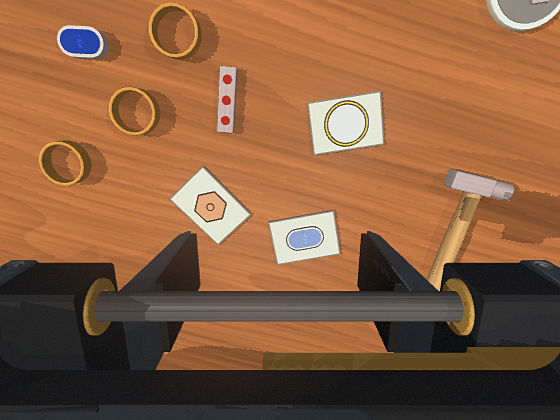

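{"method": "drive_tool", "body": {"plan": [[-5,35,0,0,1],[-15,70,0,0,1],[-25,105,0,0,1],[-35,140,0,0,1],[-42,175,0,0,1],[-50,210,0,0,1],[-57,245,0,0,1],[-65,280,0,0,1],[-72,310,0,0,1],[-80,340,0,0,1],[-84,360,0,0,1],[-84,360,0,0,1],[-84,360,0,0,1]]}}

```text
clock: 3.87
position: [0.4388, 0.1687, 0.2999]
eef_rot: [3.113, 0.425, -0.0]
force: [0.2, -1.4, -0.4]
gripper_width: 0.998
```

Run:
```python
from h import *
look("w2",["card_slide","trinket_box","hair_slide","bangle","locket"])
```

```text
t 3.87 pos [438.8 168.7 299.9] yaw 15.5 w 0.998 F [ 0.2 -1.4 -0.4]
card_slide [601.6, 266.4] 173.3 0.011 0.96
trinket_box [453.8, 275.2] 39.8 0.084 0.55
hair_slide [598.1, -93.8] 10.0 0.176 0.75
bangle [456.2, 105.3] 14.2 0.035 0.96
bangle [551.0, 23.3] 21.0 0.039 0.94
bangle [659.8, -12.2] 21.2 0.097 0.84
locket [616.8, 99.9] 99.7 0.031 0.75
```

View pics/w2.png

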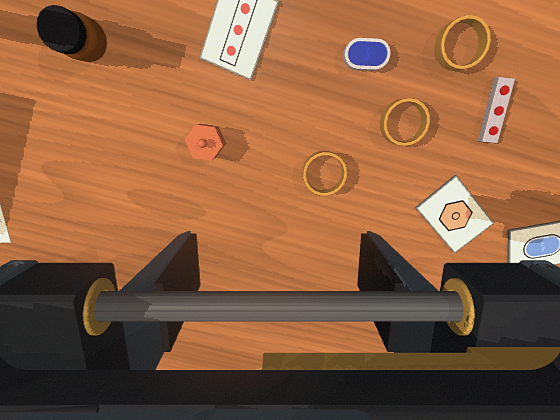

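Run:
```python
import cv2
i=cv2.imread("pics/w2.png")[60:240,200:500];cv2.imwrite("pics/crop2.png",cv2.resize(i,None,fx=2.5,fy=2.5,interpolation=cv2.INTER_CUBIC))
```

```text
(no output)
```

View pics/crop2.png

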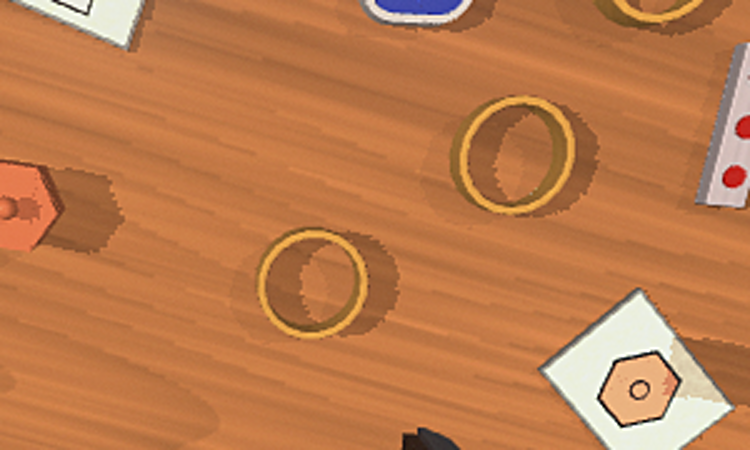

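{"method": "drive_tool", "body": {"plan": [[5,-15,-35,0,1],[10,-35,-70,0,1],[15,-50,-105,0,1],[17.4,-60,-140,0,1],[17.4,-63.5,-180,0,1],[17.4,-63.5,-200,0,1],[17.4,-63.5,-210,0,1],[17.4,-63.5,-210,0,1],[17.4,-63.5,-210,0,1]]}}

```text
clock: 4.92
position: [0.4569, 0.1043, 0.0905]
eef_rot: [3.113, 0.421, 0.0]
force: [1.2, -0.7, 0.9]
gripper_width: 1.002
```

Run:
```python
from h import *
look("w3",["bangle"])
```

```text
t 4.92 pos [456.9 104.3  90.5] yaw 15.4 w 1.002 F [ 1.2 -0.7  0.9]
bangle [661.7, -13.2] 1.2 0.474 0.91
bangle [455.3, 105.1] 13.3 0.055 0.69
bangle [550.2, 22.3] 179.2 0.065 0.65
```

View pics/w3.png

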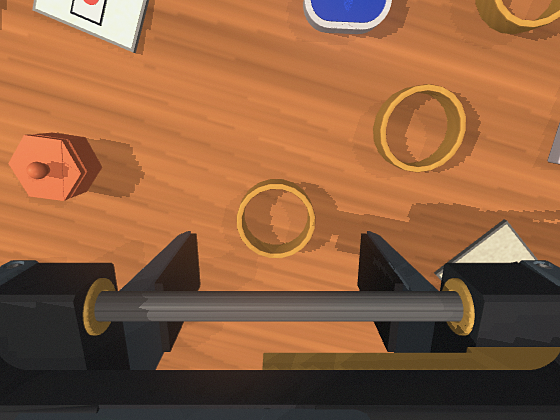

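The crop shows a plain golden ring, the nearest of three, sitting between the fingers (wrist pixel 276,218). I'll descend and grip.

{"method": "drive_tool", "body": {"plan": [[-1,0.5,-30,0,1],[-1,0.5,-60,0,1],[-1,0.5,-80,0,1],[-1,0.5,-84,0,1],[-1,0.5,-84,0,1],[-1,0.5,-84,0,0.75],[-1,0.5,-84,0,0.6],[-1,0.5,-84,0,0.5],[-1,0.5,-84,0,0.5],[-1,0.5,-84,0,0.5],[-1,0.5,-84,0,0.5],[-1,0.5,-84,0,0.5]]}}

```text
clock: 6.02
position: [0.4571, 0.1052, 0.0081]
eef_rot: [-3.113, -0.421, -0.005]
force: [-2.5, -1.8, 11.6]
gripper_width: 0.67
```

Run:
```python
from h import *
look("w4",[])
```

```text
t 6.02 pos [457.1 105.2   8.1] yaw 15.4 w 0.67 F [-2.5 -1.8 11.6]
```

View pics/w4.png

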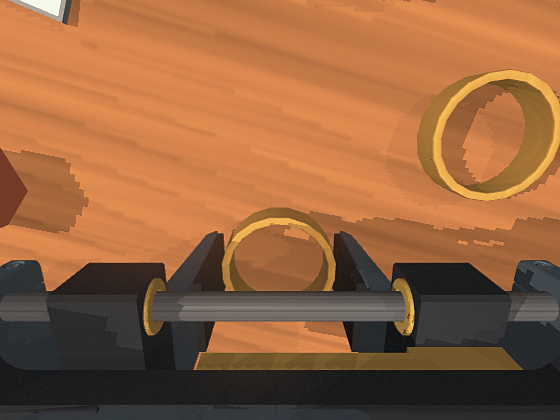

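{"method": "drive_tool", "body": {"plan": [[0,0,10,0,0.5],[0,0,35,0,0.5],[0,0,70,0,0.5],[10,-20,90,0,0.5],[25,-52,90,0,0.5],[38,-86,90,0,0.5],[52,-122,90,0,0.5],[67,-157,90,0,0.5],[82,-192,90,0,0.5],[97,-226,90,0,0.5],[112,-260,90,0,0.5],[126,-294,90,0,0.5],[140,-326,90,0,0.5],[150,-350,90,0,0.5],[156,-364,90,0,0.5],[156,-364,90,0,0.5],[156,-364,90,0,0.5],[156,-364,90,0,0.5]]}}

```text
clock: 7.57
position: [0.6124, -0.2577, 0.0981]
eef_rot: [-3.112, -0.422, -0.004]
force: [-0.0, -0.6, -2.1]
gripper_width: 0.672
```

Run:
```python
from h import *
look("w5",["bangle","card_bangle"],{"bangle":.091})
```

```text
t 7.57 pos [ 612.4 -257.7   98.1] yaw 15.4 w 0.672 F [-0.  -0.6 -2.1]
bangle [642.4, -51.9] 5.7 1.0 0.98
card_bangle [613.5, -258.7] 114.7 0.66 0.58
```

View pics/w5.png

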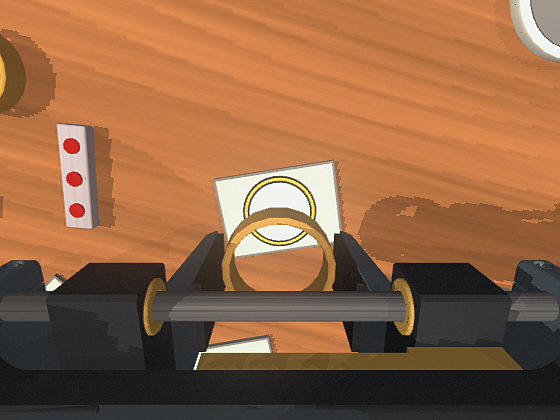

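```bash
cat > ov.py <<'E'
from h import *
im,s=cam("wrist");R=Ro.from_rotvec(s["eef_rot"]).as_matrix()
a=np.linspace(0,2*np.pi,200);I=im["pixels"][:,:,::-1].copy()
I=cv2.resize(I,None,fx=4,fy=4,interpolation=cv2.INTER_CUBIC)
c=s["position"].copy();c[:2]+=R[:2,0]*(-.001)
zb=s["position"][2]-.008
for z in(0,.02):
  for r,col in((.031,(255,0,0)),(.0265,(0,255,0))):
    X=np.c_[c[0]+r*np.cos(a),c[1]+r*np.sin(a),0*a+zb+z]
    cv2.polylines(I,[np.round(4*proj(im,X)+2).astype(int)],True,col,1)
cv2.imwrite("pics/ov5.png",I[780:1200,760:1440])
E
python3 ov.py
```

```text
(no output)
```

View pics/ov5.png

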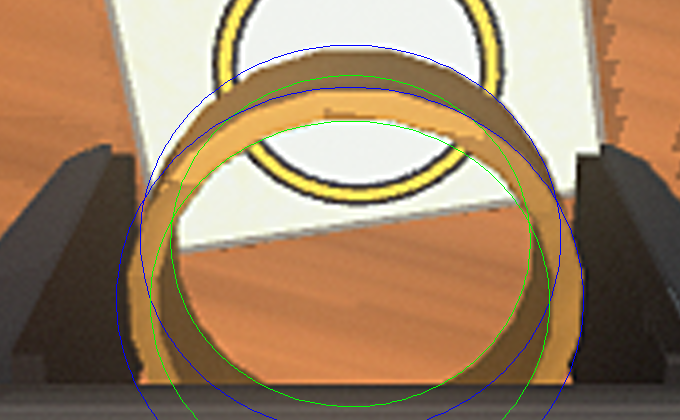

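{"method": "drive_tool", "body": {"plan": [[2,-0.5,-30,0,0.5],[2,-0.5,-60,0,0.5],[2,-0.5,-75,0,0.5],[2,-0.5,-80,0,0.5],[2,-0.5,-83,0,0.5],[2,-0.5,-85,0,0.5],[2,-0.5,-86,0,0.5],[2,-0.5,-86,0,0.5],[2,-0.5,-86,0,0.5]]}}

```text
clock: 8.52
position: [0.6154, -0.2586, 0.0132]
eef_rot: [3.113, 0.423, 0.007]
force: [0.8, 0.4, -0.5]
gripper_width: 0.669
```

Run:
```python
from h import *
look("w6",[])
```

```text
t 8.52 pos [ 615.4 -258.6   13.2] yaw 15.5 w 0.669 F [ 0.8  0.4 -0.5]
```

View pics/w6.png

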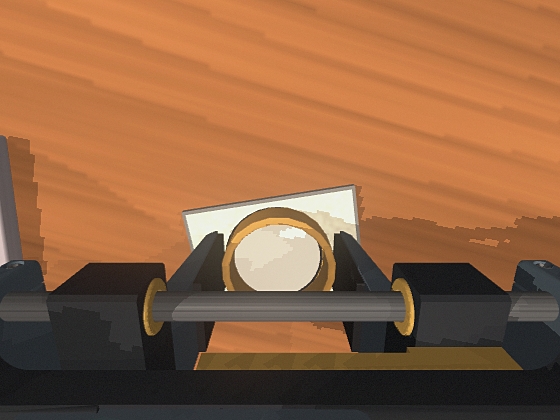

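{"method": "drive_tool", "body": {"plan": [[-1,0.3,-1,0,0.5],[-1,0.3,-2,0,0.5],[-1,0.3,-2,0,0.5],[-1,0.3,-2,0,0.5]]}}

```text
clock: 8.9
position: [0.6146, -0.2584, 0.0121]
eef_rot: [3.113, 0.423, 0.007]
force: [-4.3, 2.5, 12.5]
gripper_width: 0.668
```

Contact (12 N), so it's seated on the card. I'll release, rise and back off.

{"method": "drive_tool", "body": {"plan": [[0,0,0.5,0,0.75],[0,0,0.5,0,0.9],[0,0,0.5,0,0.9],[0,0,0.5,0,0.9],[0,0,15,0,0.9],[0,0,45,0,0.9],[-15,5,80,0,1],[-35,10,115,0,1],[-50,15,130,0,1],[-50,15,130,0,1],[-50,15,130,0,1]]}}

```text
clock: 9.82
position: [0.5648, -0.2436, 0.1439]
eef_rot: [3.111, 0.422, 0.01]
force: [-0.8, -0.5, -1.4]
gripper_width: 1.0
```

Run:
```python
from h import *
look("w7",["bangle","card_bangle","hair_slide","card_box"],{"bangle":.004})
```

```text
t 9.82 pos [ 564.8 -243.6  143.9] yaw 15.5 w 1.0 F [-0.8 -0.5 -1.4]
bangle [471.2, -98.8] 9.1 0.471 0.74
bangle [552.4, 20.1] 133.9 0.452 0.73
bangle [613.4, -259.5] 4.5 0.04 0.58
card_bangle [613.2, -258.8] 114.3 0.955 0.94
hair_slide [598.9, -94.3] 9.0 0.091 0.88
card_box [445.7, -86.0] 153.9 1.152 0.93
```

View pics/w7.png

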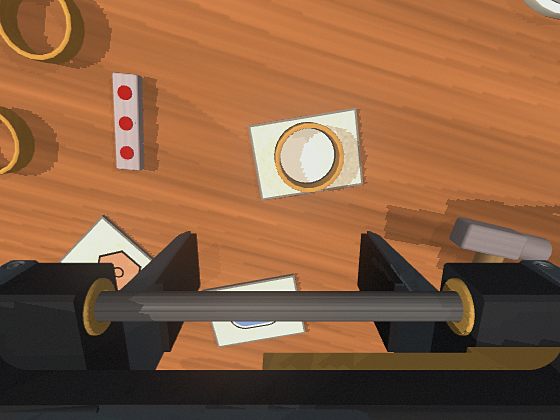

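Bangle is centred within 1 mm. Next is the box.

{"method": "drive_tool", "body": {"plan": [[-8,25,5,0,1],[-18,60,10,3,1],[-27,98,15,6,1],[-36,135,20,9,1],[-45,172,20,12,1],[-55,208,20,15,1],[-64,244,20,18,1],[-74,280,20,21,1],[-84,316,20,24,1],[-95,352,20,24,1],[-108,388,20,24,1],[-120,420,20,24,1],[-132,450,20,24,1],[-142,472,20,24,1],[-148,486,20,24,1],[-148,486,20,24,1],[-148,486,20,24,1],[-148,486,20,24,1]]}}

```text
clock: 11.57
position: [0.4167, 0.2423, 0.1607]
eef_rot: [-2.956, -1.061, -0.003]
force: [-0.2, 0.3, -0.6]
gripper_width: 1.0
```

Run:
```python
from h import *
look("w8",["trinket_box","card_slide"])
```

```text
t 11.57 pos [416.7 242.3 160.7] yaw 39.5 w 1.0 F [-0.2  0.3 -0.6]
trinket_box [454.3, 274.9] 39.4 0.11 0.6
card_slide [601.0, 267.3] 173.6 0.01 0.82
```

View pics/w8.png

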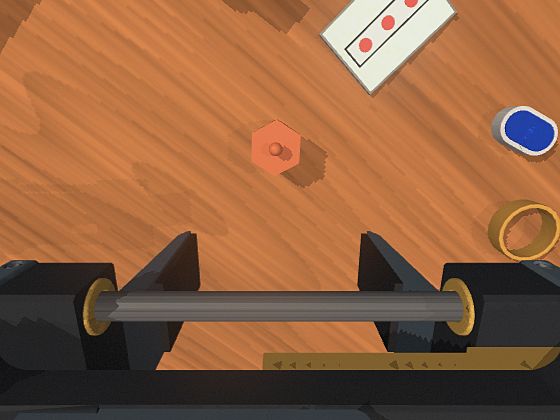

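The flats line up with the jaws (box at pixel 276,148). I'll descend and grip.

{"method": "drive_tool", "body": {"plan": [[20,18,-20,0,1],[37,32,-40,0,1],[37.5,32.6,-75,0,1],[37.5,32.6,-110,0,1],[37.5,32.6,-138,0,1],[37.5,32.6,-148,0,1],[37.5,32.6,-150,0,1],[37.5,32.6,-150,0,0.8],[37.5,32.6,-150,0,0.6],[37.5,32.6,-150,0,0.45],[37.5,32.6,-150,0,0.35],[37.5,32.6,-150,0,0.35],[37.5,32.6,-150,0,0.35],[37.5,32.6,-150,0,0.35]]}}

```text
clock: 12.88
position: [0.4545, 0.2747, 0.0113]
eef_rot: [-2.957, -1.059, -0.005]
force: [-0.2, -0.6, 0.6]
gripper_width: 0.519
```

Run:
```python
from h import *
look("w9",[])
```

```text
t 12.88 pos [454.5 274.7  11.3] yaw 39.4 w 0.519 F [-0.2 -0.6  0.6]
```

View pics/w9.png

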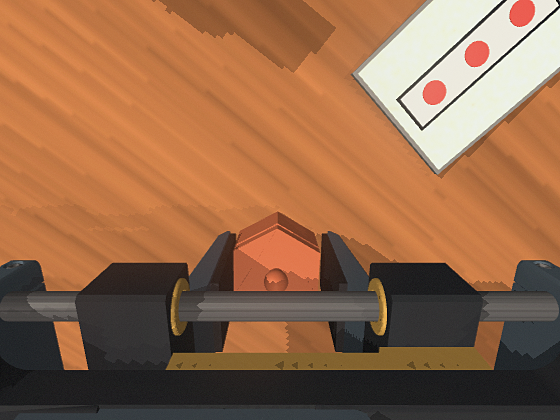

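{"method": "drive_tool", "body": {"plan": [[0,0,0,0,0.35],[0,0,0,0,0.35],[0,0,15,0,0.35],[0,0,45,0,0.35],[0,0,80,0,0.35]]}}

```text
clock: 13.35
position: [0.4531, 0.2739, 0.0905]
eef_rot: [-2.957, -1.059, 0.001]
force: [0.6, 0.6, -0.2]
gripper_width: 0.482
```

{"method": "drive_tool", "body": {"plan": [[3,-20,20,2,0.35],[5,-55,40,4,0.35],[5,-92,50,6,0.35],[5,-130,50,8,0.35],[5,-165,50,10,0.35],[5,-200,50,12,0.35],[5,-235,50,14,0.35],[0,-270,50,16,0.35],[-5,-305,50,18,0.35],[-10,-340,50,18.9,0.35],[-14,-370,50,18.9,0.35],[-18,-395,50,18.9,0.35],[-20,-410,50,18.9,0.35],[-20,-410,50,18.9,0.35],[-20,-410,50,18.9,0.35],[-20,-410,50,18.9,0.35]]}}

```text
clock: 14.68
position: [0.433, -0.1357, 0.1404]
eef_rot: [-2.743, -1.53, 0.002]
force: [0.1, 0.0, -1.1]
gripper_width: 0.479
```

Run:
```python
from h import *
look("w10",["card_box"])
```

```text
t 14.68 pos [ 433.  -135.7  140.4] yaw 58.3 w 0.479 F [ 0.1  0.  -1.1]
card_box [445.6, -104.1] 58.5 0.036 0.59
```

View pics/w10.png

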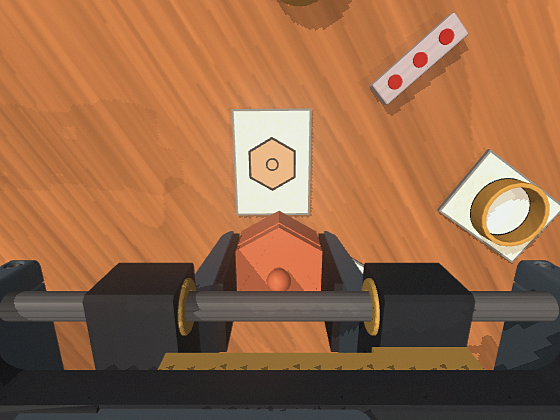

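Run:
```python
from h import *
im,s=cam("wrist");g=im["pixels"].astype(int)
print(unproj(im,(271.8,164),.004)*1000)
R=Ro.from_rotvec(s["eef_rot"]).as_matrix()
for dx in(-3,0,3):
  p=s["position"]+R[:,0]*dx/1000;p[2]=s["position"][2]-.0113
  print(dx,proj(im,np.array([p+[0,0,.037],p+R[:,0]*.0254+[0,0,.030],p+R[:,0]*.0254])))
I=cv2.resize(im["pixels"][200:300,220:340,::-1],None,fx=6,fy=6,interpolation=cv2.INTER_CUBIC);cv2.imwrite("pics/c10.png",I)
```

```text
[ 446.10201401 -103.61578573    4.        ]
-3 [[277.25653194 287.60443875]
 [277.25060707 234.20958666]
 [277.42918186 215.84409511]]
0 [[277.25002761 282.1464323 ]
 [277.24405348 228.45382448]
 [277.42442889 210.88342738]]
3 [[277.24345423 276.63047374]
 [277.23743012 222.63677972]
 [277.41963306 205.87803134]]
```

View pics/c10.png

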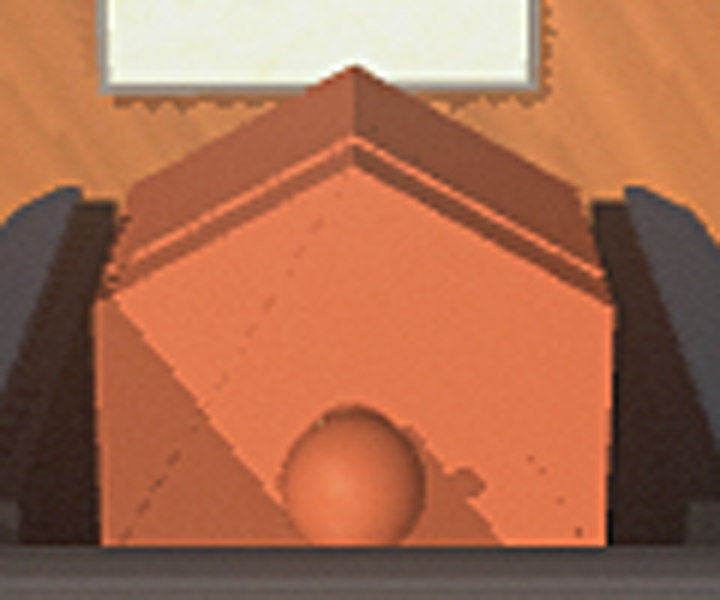

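{"method": "drive_tool", "body": {"plan": [[6,16,-10,0,0.35],[12.4,31.7,-30,0,0.35],[12.4,31.7,-60,0,0.35],[12.4,31.7,-90,0,0.35],[12.4,31.7,-112,0,0.35],[12.4,31.7,-119,0,0.35],[12.4,31.7,-123,0,0.35],[12.4,31.7,-124,0,0.35],[12.4,31.7,-124,0,0.35],[12.4,31.7,-124,0,0.35]]}}

```text
clock: 15.67
position: [0.4465, -0.1039, 0.0176]
eef_rot: [2.742, 1.531, 0.001]
force: [-0.1, 0.3, -0.6]
gripper_width: 0.481
```

{"method": "drive_tool", "body": {"plan": [[-1,0,-1,0,0.35],[-1,0,-2,0,0.35],[-1,0,-3,0,0.35],[-1,0,-3,0,0.35],[-1,0,-3,0,0.35]]}}

```text
clock: 16.08
position: [0.4458, -0.104, 0.0152]
eef_rot: [2.742, 1.531, 0.001]
force: [-1.5, -0.2, 10.9]
gripper_width: 0.483
```

{"method": "drive_tool", "body": {"plan": [[0,0,0.5,0,0.55],[0,0,0.5,0,0.7],[0,0,0.5,0,0.75],[0,0,0.5,0,0.75],[0,0,15,0,0.75],[0,0,45,0,0.75],[0,-10,80,0,0.8],[-5,-25,110,0,0.9],[-10,-40,130,0,0.9],[-10,-40,130,0,0.9],[-10,-40,130,0,0.9]]}}

```text
clock: 17.0
position: [0.4363, -0.1447, 0.1461]
eef_rot: [2.741, 1.528, 0.004]
force: [-0.4, 0.2, 0.3]
gripper_width: 0.895
```

Run:
```python
from h import *
look("w11",["trinket_box","hair_slide","card_box"],{"trinket_box":.004})
```

```text
t 17.0 pos [ 436.3 -144.7  146.1] yaw 58.3 w 0.895 F [-0.4  0.2  0.3]
trinket_box [446.7, -104.0] 58.9 0.057 0.67
hair_slide [598.6, -94.0] 10.1 0.061 0.71
```

View pics/w11.png

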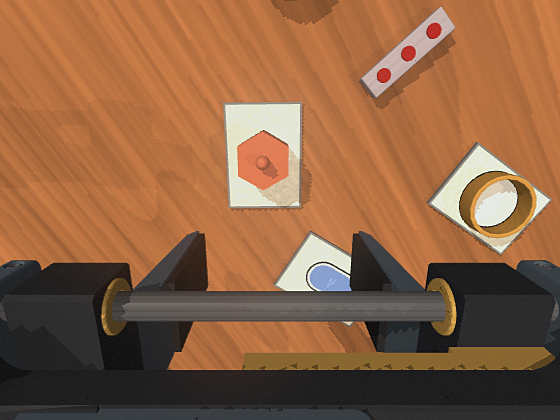

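{"method": "drive_tool", "body": {"plan": [[10,5,0,-7,0.9],[35,14,0,-14,0.9],[65,24,0,-21,0.9],[95,35,0,-28,0.9],[115,42,0,-35,0.9],[123,44,0,-42,0.9],[123,44,0,-48.3,0.9],[123,44,0,-48.3,0.9],[123,44,0,-48.3,0.9],[123,44,0,-48.3,0.9]]}}

```text
clock: 18.03
position: [0.5576, -0.0991, 0.1433]
eef_rot: [-3.128, -0.282, 0.003]
force: [-0.7, -0.5, 0.8]
gripper_width: 0.898
```

Run:
```python
from h import *
look("w12",["hair_slide"])
```

```text
t 18.03 pos [557.6 -99.1 143.3] yaw 10.3 w 0.898 F [-0.7 -0.5  0.8]
hair_slide [598.2, -94.4] 10.9 0.121 0.92
hair_slide [471.6, -91.5] 102.5 0.601 0.55
```

View pics/w12.png

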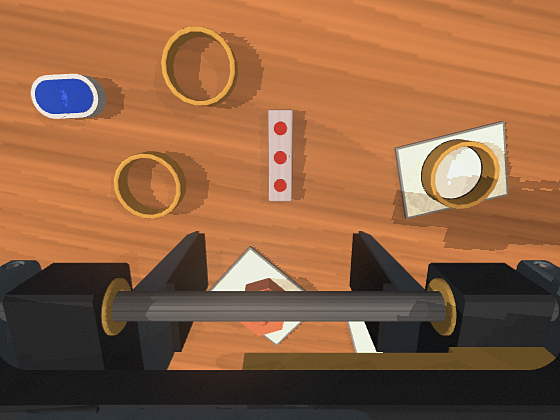

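{"method": "drive_tool", "body": {"plan": [[20,2,-25,0,0.7],[38,4.6,-50,0,0.6],[40.8,4.8,-85,0,0.6],[40.8,4.8,-115,0,0.6],[40.8,4.8,-132,0,0.6],[40.8,4.8,-136,0,0.6],[40.8,4.8,-136,0,0.6],[40.8,4.8,-136,0,0.6]]}}

```text
clock: 18.8
position: [0.5991, -0.0948, 0.0087]
eef_rot: [-3.129, -0.281, 0.0]
force: [0.7, 1.1, 0.3]
gripper_width: 0.597
```

Run:
```python
from h import *
look("w13",[])
```

```text
t 18.8 pos [599.1 -94.8   8.7] yaw 10.3 w 0.597 F [0.7 1.1 0.3]
```

View pics/w13.png

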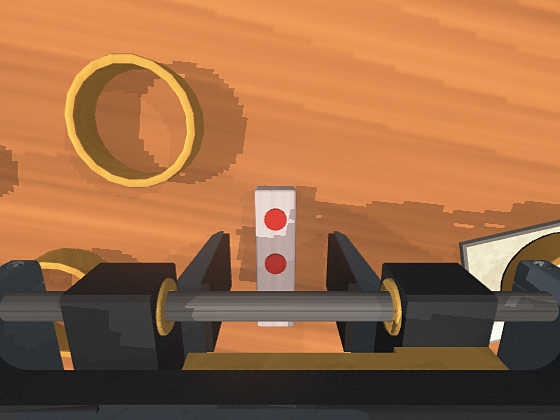

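{"method": "drive_tool", "body": {"plan": [[0,0,-3,0,0.5],[0,0,-3,0,0.4],[0,0,-3,0,0.3],[0,0,-3,0,0.15],[0,0,-3,0,0.1],[0,0,-3,0,0.1],[0,0,-3,0,0.1],[0,0,-3,0,0.1],[0,0,-3,0,0.1]]}}

```text
clock: 19.6
position: [0.5996, -0.0948, 0.0064]
eef_rot: [3.129, 0.28, 0.002]
force: [-1.9, 0.8, 6.3]
gripper_width: 0.237
```

Run:
```python
from h import *
look("w14",[])
```

```text
t 19.6 pos [599.6 -94.8   6.4] yaw 10.2 w 0.237 F [-1.9  0.8  6.3]
```

View pics/w14.png

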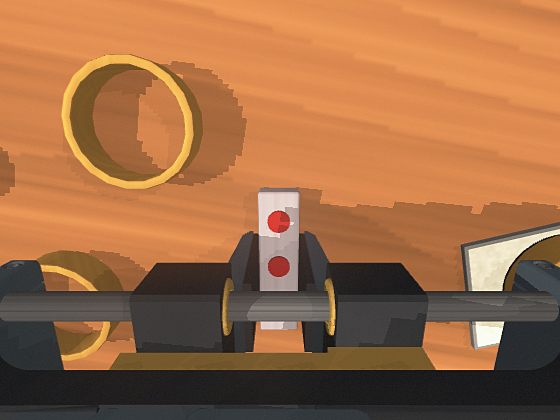

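{"method": "drive_tool", "body": {"plan": [[0,0,10,0,0.1],[0,0,35,0,0.1],[0,10,70,0,0.1],[-4,35,100,0,0.1],[-9,70,120,0,0.1],[-15,106,125,-2,0.1],[-21,142,125,-4,0.1],[-27,178,125,-6,0.1],[-33,214,125,-8,0.1],[-39,250,125,-10,0.1],[-45,286,125,-12,0.1],[-50,318,125,-14,0.1],[-54,345,125,-16,0.1],[-58,362,125,-16.8,0.1],[-58,369,125,-16.8,0.1],[-58,369,125,-16.8,0.1],[-58,369,125,-16.8,0.1],[-58,369,125,-16.8,0.1]]}}

```text
clock: 21.15
position: [0.5418, 0.2731, 0.1315]
eef_rot: [3.136, -0.18, 0.001]
force: [0.1, 0.2, -0.8]
gripper_width: 0.239
```

Run:
```python
from h import *
im,s=look("w15",["card_slide"])
R=Ro.from_rotvec(s["eef_rot"]).as_matrix()
for dx in(-2,0,2):
  p=s["position"]+R[:,0]*dx/1000;p[2]=s["position"][2]-.0064
  print(dx,proj(im,np.array([p+R[:,0]*.042+R[:,1]*k*.011+[0,0,h] for h in(0,.012) for k in(-1,1)])).round(1).tolist())
I=cv2.resize(im["pixels"][160:340,200:360,::-1],None,fx=3.3,fy=3.3,interpolation=cv2.INTER_CUBIC);cv2.imwrite("pics/c15.png",I)
```

```text
t 21.15 pos [541.8 273.1 131.5] yaw -6.6 w 0.239 F [ 0.1  0.2 -0.8]
card_slide [600.6, 267.0] 173.1 0.047 0.89
-2 [[257.0, 189.5], [297.0, 189.5], [255.6, 194.6], [298.2, 194.6]]
0 [[256.9, 185.9], [297.0, 185.9], [255.5, 190.9], [298.3, 190.8]]
2 [[256.9, 182.3], [297.1, 182.3], [255.4, 187.0], [298.4, 187.0]]
```

View pics/w15.png

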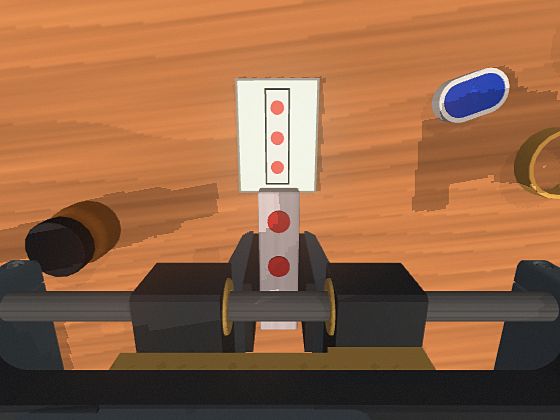

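View pics/c15.png

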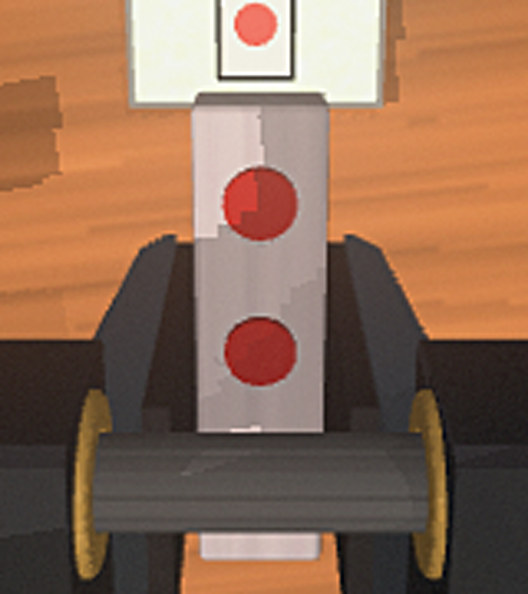

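{"method": "drive_tool", "body": {"plan": [[30,-3,-10,0,0.1],[58,-5.4,-20,0,0.1],[59.8,-5.4,-50,0,0.1],[59.8,-5.4,-80,0,0.1],[59.8,-5.4,-106,0,0.1],[59.8,-5.4,-114,0,0.1],[59.8,-5.4,-118,0,0.1],[59.8,-5.4,-119.5,0,0.1],[59.8,-5.4,-119.5,0,0.1],[59.8,-5.4,-119.5,0,0.1]]}}

```text
clock: 22.08
position: [0.6026, 0.268, 0.0136]
eef_rot: [-3.136, 0.181, -0.004]
force: [0.1, 1.1, -0.7]
gripper_width: 0.235
```

{"method": "drive_tool", "body": {"plan": [[-0.5,-0.3,-1,0,0.1],[-0.5,-0.3,-2,0,0.1],[-0.5,-0.3,-3,0,0.1],[-0.5,-0.3,-4,0,0.1],[-0.5,-0.3,-4,0,0.1],[-0.5,-0.3,-4,0,0.1]]}}

```text
clock: 22.58
position: [0.6023, 0.2679, 0.0104]
eef_rot: [-3.136, 0.181, -0.005]
force: [-3.8, -2.1, 10.5]
gripper_width: 0.24
```

{"method": "drive_tool", "body": {"plan": [[0,0,0.5,0,0.35],[0,0,0.5,0,0.5],[0,0,0.5,0,0.55],[0,0,0.5,0,0.55],[0,0,15,0,0.55],[0,0,45,0,0.6],[-20,0,80,0,0.7],[-45,0,115,0,0.8],[-60,-20,140,0,0.9],[-60,-40,140,0,0.9],[-60,-50,140,0,0.9],[-60,-50,140,0,0.9],[-60,-50,140,0,0.9]]}}

```text
clock: 23.67
position: [0.5425, 0.2176, 0.1502]
eef_rot: [-3.136, 0.183, -0.004]
force: [-0.9, -0.5, 0.1]
gripper_width: 0.899
```

Run:
```python
from h import *
look("w16",["hair_slide","card_slide","locket"],{"hair_slide":.004})
```

```text
t 23.67 pos [542.5 217.6 150.2] yaw -6.7 w 0.899 F [-0.9 -0.5  0.1]
hair_slide [601.2, 266.5] 172.5 0.047 0.88
card_slide [601.3, 266.3] 174.0 0.018 0.83
locket [617.4, 100.2] 101.7 0.022 0.7
```

View pics/w16.png

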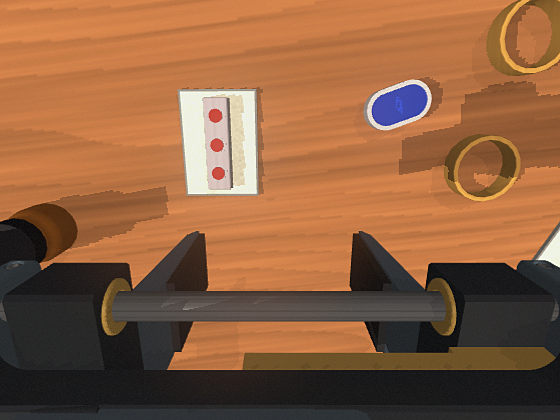

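{"method": "drive_tool", "body": {"plan": [[7,-12,0,7,0.9],[14,-24,0,14,0.9],[21,-36,0,21,0.9],[28,-48,0,28,0.9],[35,-60,0,35,0.9],[42,-74,0,42,0.9],[49,-88,0,49,0.9],[56,-102,0,56,0.9],[63,-116,0,63,0.9],[70,-130,0,70,0.9],[76,-144,0,77,0.9],[82,-157,0,84,0.9],[82,-157,0,91,0.9],[82,-157,0,98,0.9],[82,-157,0,105,0.9],[82,-157,0,107,0.9],[82,-157,0,107,0.9],[82,-157,0,107,0.9],[82,-157,0,107,0.9]]}}

```text
clock: 25.45
position: [0.6243, 0.0616, 0.1494]
eef_rot: [-2.011, -2.411, -0.001]
force: [-0.2, 0.5, 0.2]
gripper_width: 0.9
```

Run:
```python
from h import *
look("w17",["locket"])
```

```text
t 25.45 pos [624.3  61.6 149.4] yaw 100.3 w 0.9 F [-0.2  0.5  0.2]
locket [616.9, 99.8] 99.5 0.046 0.97
```

View pics/w17.png

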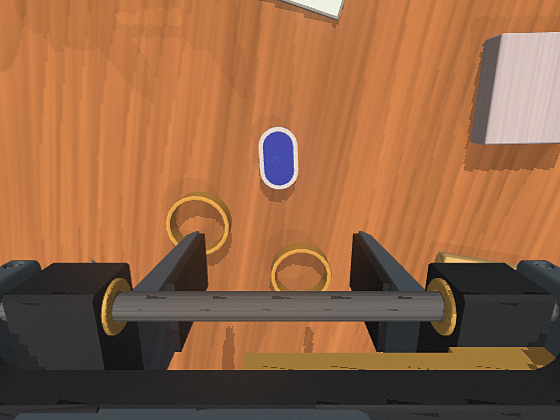

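{"method": "drive_tool", "body": {"plan": [[-4,19,0,0,0.8],[-7,38,-20,0,0.7],[-7.5,38.4,-55,0,0.7],[-7.5,38.4,-90,0,0.7],[-7.5,38.4,-122,0,0.7],[-7.5,38.4,-138,0,0.7],[-7.5,38.4,-143,0,0.7],[-7.5,38.4,-143,0,0.7],[-7.5,38.4,-144,0,0.5],[-7.5,38.4,-144,0,0.4],[-7.5,38.4,-144,0,0.25],[-7.5,38.4,-144,0,0.25],[-7.5,38.4,-144,0,0.25],[-7.5,38.4,-144,0,0.25]]}}

```text
clock: 26.72
position: [0.6174, 0.0999, 0.0065]
eef_rot: [-2.011, -2.412, -0.003]
force: [-2.1, -0.5, 8.5]
gripper_width: 0.39
```

Run:
```python
from h import *
look("w18",[])
```

```text
t 26.72 pos [617.4  99.9   6.5] yaw 100.4 w 0.39 F [-2.1 -0.5  8.5]
```

View pics/w18.png

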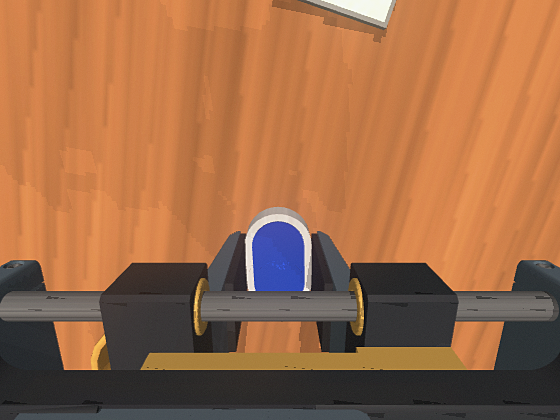

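{"method": "drive_tool", "body": {"plan": [[0,0,10,0,0.25],[0,0,35,0,0.25],[-4,-10,70,0,0.25],[-14,-35,100,2,0.25],[-28,-70,120,4,0.25],[-42,-105,120,6,0.25],[-56,-140,120,8,0.25],[-70,-175,120,10,0.25],[-84,-210,120,12,0.25],[-98,-245,120,14,0.25],[-112,-280,120,16,0.25],[-126,-315,120,16,0.25],[-139,-347,120,16,0.25],[-149,-372,120,16,0.25],[-156,-390,120,16,0.25],[-159,-397,120,16,0.25],[-159,-397,120,16,0.25],[-159,-397,120,16,0.25],[-159,-397,120,16,0.25]]}}

```text
clock: 28.35
position: [0.4587, -0.2961, 0.1267]
eef_rot: [-1.655, -2.669, -0.002]
force: [0.0, 0.2, -0.3]
gripper_width: 0.396
```

Run:
```python
from h import *
im,s=look("w19",["card_locket"])
R=Ro.from_rotvec(s["eef_rot"]).as_matrix()
for dx in(-2,0,2):
  p=s["position"]+R[:,0]*dx/1000;p[2]=s["position"][2]-.0065
  print(dx,proj(im,np.array([p+R[:,0]*.029+[0,0,h] for h in(0,.014)])).round(1).tolist())
I=cv2.resize(im["pixels"][100:340,200:360,::-1],None,fx=2.5,fy=2.5,interpolation=cv2.INTER_CUBIC);cv2.imwrite("pics/c19.png",I)
```

```text
t 28.35 pos [ 458.7 -296.1  126.7] yaw 116.4 w 0.396 F [ 0.   0.2 -0.3]
card_locket [436.2, -253.1] 116.3 0.02 0.85
-2 [[278.7, 210.3], [278.8, 217.9]]
0 [[278.7, 206.9], [278.8, 214.2]]
2 [[278.7, 203.4], [278.8, 210.5]]
```

View pics/w19.png

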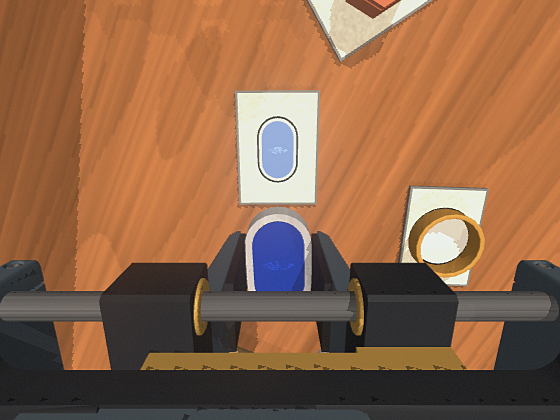

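View pics/c19.png

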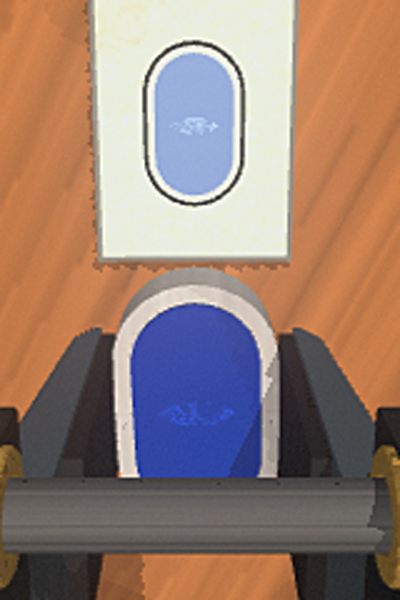

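Run:
```python
import cv2,numpy as np
i=cv2.imread("pics/w19.png")
a=i[135:168,255:300];b=i[250:283,255:300]
def e(x):
    x=cv2.resize(x,None,fx=8,fy=8,interpolation=cv2.INTER_CUBIC).astype(float);lo,hi=np.percentile(x,2),np.percentile(x,99.5)
    g=x[:,:,1:2].repeat(3,2);return np.clip((g-g.min())/(g.max()-g.min())*255,0,255)
cv2.imwrite("pics/m.png",np.hstack([e(a),e(b)]))
```

```text
[ WARN:0@0.099] global loadsave.cpp:1063 imwrite_ Unsupported depth image for selected encoder is fallbacked to CV_8U.
```

View pics/m.png

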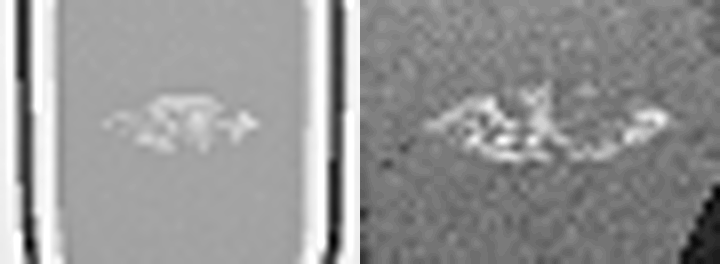

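The motifs on the drawing and the locket may be reversed relative to each other, so I'll take a closer look before placing.

{"method": "drive_tool", "body": {"plan": [[6,-12,-30,0,0.25],[11,-24,-60,0,0.25],[11,-24,-85,0,0.25],[11,-24,-92,0,0.25],[11,-24,-92,0,0.25],[11,-24,-92,0,0.25]]}}

```text
clock: 28.95
position: [0.47, -0.3195, 0.0352]
eef_rot: [-1.653, -2.669, -0.003]
force: [-0.3, 0.6, -0.6]
gripper_width: 0.393
```

Run:
```python
from h import *
acc=[cam("wrist")[0]["pixels"].astype(float) for _ in range(4)]
i=np.mean(acc,0)[:,:,::-1];cv2.imwrite("pics/w20.png",i.astype(np.uint8))
im,s=cam("wrist");c=proj(im,np.array([[.4362,-.2531,.004]]))[0];print(c)
def e(u,v):
    x=i[int(v)-18:int(v)+18,int(u)-24:int(u)+24,1].astype(np.float32)
    x=cv2.resize(x,None,fx=8,fy=8,interpolation=cv2.INTER_CUBIC);m=np.median(x);return np.clip((x-m)*6+80,0,255)
a,b=e(*c),e(279,266)
cv2.imwrite("pics/m2.png",np.vstack([np.hstack([a,b]),np.hstack([a,b[::-1,::-1]])]).astype(np.uint8))
```

```text
[277.23828383 119.79358176]
```

View pics/m2.png

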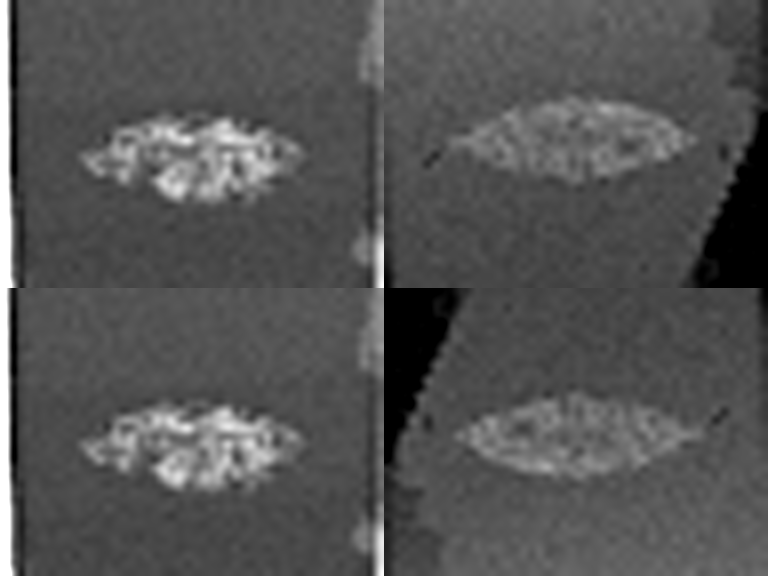

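View pics/w20.png

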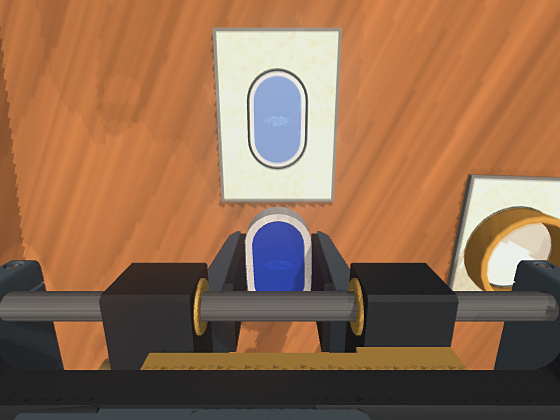

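The marks change from frame to frame and are symmetric lens-shaped rendering shimmer, so there is no motif to match. I'll place the locket.

{"method": "drive_tool", "body": {"plan": [[-10,20,5,0,0.25],[-22,44,5,0,0.25],[-32,63,0,0,0.25],[-34,66.5,-10,0,0.25],[-34,66.5,-18,0,0.25],[-34,66.5,-21,0,0.25],[-34,66.5,-22.5,0,0.25],[-34,66.5,-22.5,0,0.25],[-34,66.5,-22.5,0,0.25]]}}

```text
clock: 29.95
position: [0.4369, -0.2545, 0.0135]
eef_rot: [1.655, 2.669, 0.002]
force: [-0.0, 0.5, -1.3]
gripper_width: 0.396
```

{"method": "drive_tool", "body": {"plan": [[-0.6,1.4,-1,0,0.25],[-0.6,1.4,-2,0,0.25],[-0.6,1.4,-3,0,0.25],[-0.6,1.4,-4,0,0.25],[-0.6,1.4,-4,0,0.25],[-0.6,1.4,-4,0,0.25]]}}

```text
clock: 30.45
position: [0.4366, -0.2534, 0.0102]
eef_rot: [1.654, 2.669, 0.002]
force: [-3.8, 1.4, 14.8]
gripper_width: 0.392
```

{"method": "drive_tool", "body": {"plan": [[0,0,0.5,0,0.5],[0,0,0.5,0,0.65],[0,0,0.5,0,0.65],[0,0,0.5,0,0.65],[0,0,15,0,0.65],[0,0,45,0,0.7],[8,-15,80,0,0.8],[16,-32,115,0,0.9],[24,-48,150,0,0.9],[24,-48,185,0,0.9],[24,-48,220,0,0.9],[24,-48,240,0,0.9],[24,-48,240,0,0.9],[24,-48,240,0,0.9]]}}

```text
clock: 31.62
position: [0.4609, -0.3016, 0.2509]
eef_rot: [1.653, 2.668, 0.002]
force: [0.1, 0.1, 0.4]
gripper_width: 0.897
```

Run:
```python
from h import *
look("w21",["locket","card_locket","bangle","card_bangle","trinket_box","card_box"],{"locket":.004,"bangle":.004,"trinket_box":.004})
for n in("top","scene"):
    im,_=cam(n);cv2.imwrite(f"pics/{n}1.png",im["pixels"][:,:,::-1])
```

```text
t 31.62 pos [ 460.9 -301.6  250.9] yaw 116.4 w 0.897 F [0.1 0.1 0.4]
locket [436.1, -252.8] 115.9 0.058 0.83
locket [424.3, -224.9] 30.4 0.695 0.53
card_locket [436.5, -252.7] 116.7 0.025 0.64
bangle [659.2, -14.1] 124.6 1.024 0.77
bangle [465.1, -457.3] 3.9 1.598 0.73
card_bangle [613.1, -259.5] 114.8 0.93 0.78
trinket_box [446.3, -103.6] 177.2 0.02 0.64
card_box [446.0, -103.6] 58.6 0.517 0.87
```

View pics/w21.png

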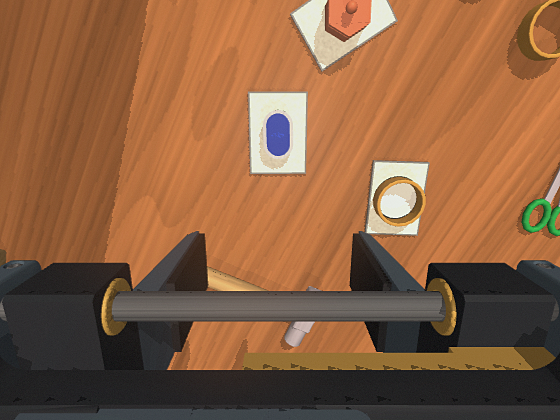

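View pics/scene1.png

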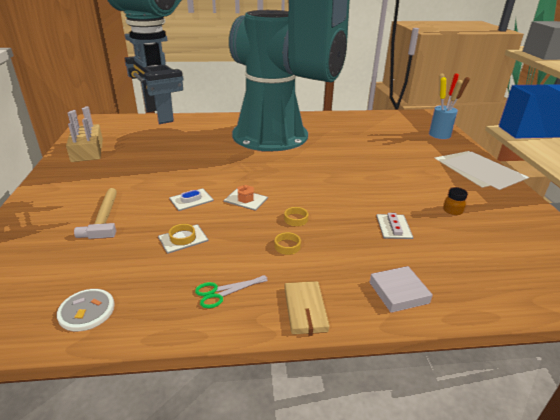

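All four pieces lie on their cards in the scene view: locket (190,197), box (246,197), bangle (183,236), slide (395,226). The hammer and jar are unmoved and the gripper is clear, so I'll hand in.

```bash
python3 -c "
from plant import ctrl
print(ctrl.sign_off())"
```

```text
the job is handed in; nothing more can be done
None
```

I laid the bangle (the one nearest the base), trinket box, hair slide and locket on their cards in that order. I lowered each until it touched, released it, and handed in at about 32 s of the 96 s allowed.

Last wrist-camera fits, piece against its card:

| Piece | Off centre | Angle |
|---|---|---|
| Bangle | about 0.6 mm | – |
| Trinket box | about 0.5 mm | close to the drawing on the check just after placing (58.9° against 58.5°) |
| Hair slide | about 0.2 mm | within about 1.5° |
| Locket | about 0.4 mm | within about 1° |

- **Bystanders:** the hammer and jar look unmoved in the scene picture. I judged that by eye and did not measure it.
- **Checks that disagreed:**
  - In the last wrist picture the fits for the bangle and its card were poor. The bangle figure comes from the clean check just after I placed it, and the final pictures show it still there.
  - The final box fit read about 177° (equal to 57° on a hexagon), against 58.9° just after placing. The box's orientation was not required.
- **Locket marking:** a faint mark on the locket and its drawing looked like a motif that might be reversed. A closer look showed it was rendering shimmer, so I did not turn the locket round.

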